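# Click the test tile into place at the print-tone reader

### The job

Unlock the print-tone reader by turning its yellow knob clockwise until it has clicked past its detent. Then grip the orange handle and slide the blue test tile along the rail until it clicks into the notch in front of the white reader head, without running it past that notch, and finish there while still gripping the handle: do not let go. Leave the bottle, the beaker and the dish alone.

Things in the scene. Friction and masses are not known exactly. Their poses are not given: they have to be found in the camera images.
- lock_grip (a point): Yellow bar grip of the lock knob, 44 x 14 mm, 42 mm tall, between robot and rail. Point on the knob's upright axis, 61 mm above the table, 18 mm below the grip's top. Below it a black flange (radius 28 mm), top 38 mm above the table. Axes turn with the knob, z up; the bar's length always lies 0.62 rad counter-clockwise, seen from above, of the x axis.
- lock (a joint): Knob angle, rad: 0 locked, grows clockwise seen from above, stop at 1.25; starts at 0 to 0.12. A sprung ball rides over a bump from 0.43 to 0.81 (peak about 0.15 N m); beyond, it turns freely (0.025 N m) and stays where left. The knob draws back a bolt standing in the slide's way, clear from 0.75 on.
- slide_grip (a point): Orange handle fin on the aluminium slide: 16 mm thick along the rail, 30 mm across, from 40 mm (slide top) to 80 mm above the table. Point on its centre line 64 mm above the table. z up, +y along the rail towards the notch. The slide is 50 mm long, 60 mm wide; an upright plate with the blue tile, 46 mm along the rail, 74 mm above the table at its top, has its near face 32 mm in +x of this point.
- slide (a joint): Travel of the slide along the rail, m: 0 at the start end, 0.26 at the far end, growing along +y of slide_grip; starts at 0 to 0.02. Rail friction about 1 N. While locked, the bolt stops it at about 0.035. It stays where left.
- notch (a point): Where slide_grip is when the slide sits centred in the notch (same height and axes); it lies 0.14 to 0.22 m from the slide's travel start and does not move in a run. Ridges 7 mm before and after the centre: the slide's sprung ball meets the first 13 mm before the centre, resists with about 6 to 8 N, then falls in and centres itself to about 1 mm. Leaving takes the same force.
- head_top (a point): Top of the white reader head (42 mm across the rail, 40 mm along it), fixed beside the rail: centre of its top face, 72 mm above the table, 83 mm in +x of notch; a red line on it, across the rail, marks the notch centre.
- amber_mid (a point): Amber glass bottle with a black cap, 54 mm in diameter, 120 mm tall; point at its centre half-way up. Bystander.
- beaker_mid (a point): Glass beaker, 66 mm in diameter, 85 mm tall; point at its centre half-way up. Bystander.
- dish_mid (a point): White ceramic dish, 90 mm in diameter, 35 mm tall; point at its centre half-way up. Bystander.

How it is judged:
On the way, in this order (a step that is already met when the one before it is completed fails the run):
1. the lock knob has clicked over its detent, the slide still before the notch (value of joint lock above 0.75 rad and y of slide_grip in the frame of notch below -0.02 m), for 0.2 s.
2. the slide sits in the notch, gripped by its handle (y of slide_grip in the frame of notch between -0.0035 and 0.0035 m and value of joint lock above 0.75 rad and contact force between the fingers and slide above 4 N and distance between the grasp point and slide_grip below 0.035 m and velocity of joint slide between -0.01 and 0.01 m/s), for 0.2 s.
At the end, for the whole second after the job is handed in: The slide rests within 3.5 mm of the notch's centre along the rail, still (under 10 mm/s), the knob is past its click (over 0.75 rad), and the fingers hold the orange handle (over 4 N of contact, grasp point within 35 mm of slide_grip) (all of step 2); the arm keeps its last pose, push and grip.
It fails at once if the amber bottle is knocked away or over (distance of amber_mid from where it was at the start of the episode above 0.03 m or angle between amber_mid's own z axis and vertical above 0.4 rad).
It fails at once if the glass beaker is knocked away or over (distance of beaker_mid from where it was at the start of the episode above 0.03 m or angle between beaker_mid's own z axis and vertical above 0.4 rad).
It fails at once if the white dish is knocked away or over (distance of dish_mid from where it was at the start of the episode above 0.03 m or angle between dish_mid's own z axis and vertical above 0.4 rad).
It fails at once if the slide is run past the notch, over its second ridge (y of slide_grip in the frame of notch above 0.012 m).
It also fails if it takes over 67 s, if anything falls off the work surface, if the arm or the gripper's body presses on something with over 40 N, if the wrist force passes 120 N, or if a joint passes its speed limit or range.

### The arm

A 7-joint arm with a two-finger parallel gripper is mounted at the origin on the work surface. World frame = base frame: x ahead of the robot, y to its left, z up, the work surface at z = 0. Lengths are in m, angles in rad, forces in N, time in s.
With the tool pointing down it reaches from about 0.4 to 0.875 m from the base axis. Payload 6.5 kg.
Tool frame: the origin (TCP) lies on the centre line of the jaws, within the pads' length; the fingertips stand 11 mm ahead of it and the grasp point (between the pads) lies 8 mm behind it; z points along the fingers, y is the direction in which the jaws open and shut (so a half turn about z gives the same grasp; the last joint's range is limited). The gripper opens to 88 mm and grips with 3 to 60 N. Pads are 18 mm wide; open, the fingers measure 123 mm over their backs; the gripper's body (75 mm by 187 mm) begins 45 mm behind the grasp point.
Start: joints at [-1.361, 0.536, -0.004, 1.538, 0.003, 1.067, -0.071], TCP at [0.177, 0.625, 0.25] pointing down, gripper open.
Joint ranges: [-2.7, 2.7], [-0.37, 2.16], [-1.27, 1.26], [0.24, 2.4], [-1.31, 4.45], [0.19, 1.91], [-2.76, 2.76]. Speed limits (rad/s): [2.39, 2.39, 3.14, 3.14, 3.14, 3.14, 3.14].

### API

Orientations are given as a 3x3 rotation matrix whose columns are the frame's x, y, z axes.
In Python, from cell import env, vision, hand_in gives the robot as it stands. The module is installed in compiled form; this text tells all that it offers.
- The arm moves only by the tool apply_moves, never from a script. Its argument "commands" is a list of rows, each a list of 7 numbers: the turn, a rotation vector about the tool's x, y, z in units of 5 degrees (1.0 is 5 degrees), then the shift along the tool's x, y, z in units of 25 mm (1.0 is 25 mm), then the opening, from 0 (shut) to 1 (fully open). A call has exactly 8 rows; each row shifts and turns the pose as measured when the row begins, along the tool's axes as they then stand; what a row does not reach is not made up. A row lasts 1/10 s, in which the tool goes at most 50 mm and 8.59 degrees, less where a joint would pass 70% of its speed; a pose out of reach is approached as far as the arm can. A call is refused whole if a number of a shift passes 1 or a number of a turn 1, either way. A call with a gripper value outside its range is refused whole. The fingers move at their own pace and stop on an object; "force" is the grip in N (left out, the last holds). Time passes only in rows, so rows that do not move let the fingers close, or fill a call up. It gives the time, the measured TCP pose, the force and the opening at its end, in the units of the state.
- env.sense(): the state, without advancing time (a new reading comes with each control period).
- vision.read_camera(name): name is "side" or "top"; returns a dict with "color" (420x560x3 uint8, red, green, blue), "z_map" (420x560 float32, m along the optical axis (not along the pixel's ray), 0 where there is no reading), "camera_matrix" (3x3 intrinsics, pixels), "k1" (the pictures are not rectified: a ray, as slopes to the right and down, at radius r is drawn at 1 + k1 r^2 times it, then the intrinsics apply), "camera_from_world" (4x4, takes a point from world to camera coordinates). Camera axes: x right, y up, looking along -z (the intrinsics and any distortion apply to the point x, -y, -z); pixel columns grow to the right and rows downward; lengths in m; the calibration is good to about 2 mm. A picture is of the moment at which its call begins.
- hand_in(): hands the job in, once; it reports no verdict.
The state is a dict: "time_s": time; "joint_pos": joint angles; "dq": joint speeds; "joint_torque": joint torques, N m; "position": TCP position; "tcp_rot": TCP orientation; "contact_force": force on the tool from outside, world axes, zero at the start; "moment": the same for the moment, N m; "grip_width": opening from 0.0 (shut) to 1.0 (fully open).
Only numpy, scipy, OpenCV 4.12 (cv2) and the standard library are available. Lean on these libraries where they do the work, as an engineer would, in place of code of your own. Each camera call takes 0.05 s, during which the arm holds its last target. There are 200 camera calls.

## Working session

There is one attempt and no reset: what is moved stays moved. The work goes in short steps, Python scripts to look and compute and a tool call to move; the robot and the scene stay as the last step left them, time stands still between calls to the robot, and variables do not carry over. Pictures are saved under pics/ and viewed, about 8 in all and at most 12, crops included, and the job is handed in when it is done.

Besides the shell and the picture viewer there is one more tool, called by a JSON object that holds its "fn" and its "kwargs". apply_moves: Moves the arm, as the interface text tells. Its arguments: {"type":"object","properties":{"commands":{"type":"array"},"force":{"type":"number"}},"required":["commands"]}

```bash
mkdir -p pics
cat > h.py <<'E'
import numpy as np, cv2
from cell import env, vision
def shot(name, tag):
    d=vision.read_camera(name); np.savez(f'pics/{tag}.npz',**d)
    cv2.imwrite(f'pics/{tag}.png',d['color'][:,:,::-1]); return d
def load(tag): return np.load(f'pics/{tag}.npz')
def ray(d,u,v):
    K=d['camera_matrix'];k=float(d['k1'])
    p=cv2.undistortPoints(np.array([[[u,v]]],float),K,np.array([k,0,0,0.]))[0,0]
    T=d['camera_from_world'];R=T[:3,:3]
    return -R.T@T[:3,3], R.T@np.array([p[0],-p[1],-1.])
def at_z(d,u,v,z):
    o,r=ray(d,u,v); return o+r*(z-o[2])/r[2]
def depth(d,u,v):
    o,r=ray(d,u,v); return o+r*float(d['z_map'][int(round(v)),int(round(u))])
def tri(d1,p1,d2,p2):
    o1,a=ray(d1,*p1);o2,b=ray(d2,*p2)
    s=np.linalg.lstsq(np.c_[a,-b],o2-o1,rcond=None)[0]
    x,y=o1+a*s[0],o2+b*s[1]; return (x+y)/2,np.linalg.norm(x-y)
def state():
    s=env.sense(); print({k:np.round(s[k],3).tolist() for k in ('time_s','position','tcp_rot','contact_force','moment','grip_width','joint_pos')})
E
python3 - <<'E'
from h import *
for n in('side','top'):
    d=shot(n,n+'0'); print(n,d['k1'],d['camera_matrix'].tolist(),np.round(d['camera_from_world'],3).tolist())
state()
E
```

```text
side -0.08489549604436387 [[501.7748895401948, 0.0, 278.2029036841294], [0.0, 501.7748895401948, 201.08941527516092], [0.0, 0.0, 1.0]] [[0.853, -0.522, -0.007, -0.459], [0.324, 0.519, 0.791, -0.215], [-0.409, -0.677, 0.612, -1.178], [0.0, 0.0, 0.0, 1.0]]
top -0.10785321970176019 [[379.09621939962824, 0.0, 274.2881691548892], [0.0, 379.09621939962824, 206.65746914666659], [0.0, 0.0, 1.0]] [[0.015, -1.0, -0.017, -0.004], [0.995, 0.014, 0.101, -0.526], [-0.1, -0.018, 0.995, -1.062], [0.0, 0.0, 0.0, 1.0]]
{'time_s': 0.1, 'position': [0.177, 0.625, 0.249], 'tcp_rot': [[-0.962, 0.272, -0.0], [0.272, 0.962, -0.002], [-0.0, -0.002, -1.0]], 'contact_force': [-0.538, 0.763, 0.312], 'moment': [0.018, -0.025, -0.003], 'grip_width': 1.001, 'joint_pos': [-1.361, 0.537, -0.004, 1.539, 0.003, 1.067, -0.071]}
```

View pics/top0.png

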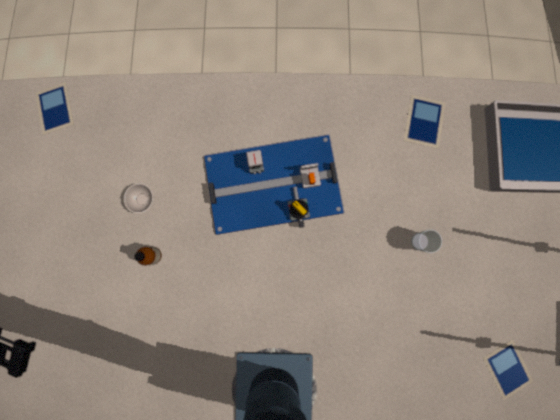

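View pics/side0.png

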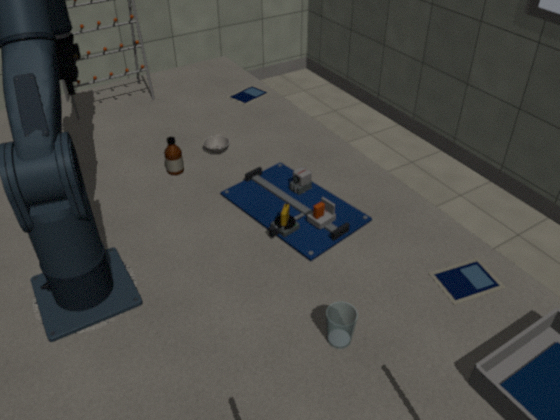

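Top view: slide and orange fin near (312,177), knob (299,209), head (255,160). Side view: fin (319,211), knob (286,216), head (300,181). The bystanders are well clear of the plate. Next I'll enlarge both.

Run:
```python
from h import *
a=load('top0')['color'][135:235,200:350];b=load('side0')['color'][155:255,220:370]
f=lambda x:cv2.resize(x[:,:,::-1],None,fx=5,fy=5,interpolation=cv2.INTER_CUBIC)
f2=lambda x:np.clip(f(x).astype(float)*1.3,0,255)
cv2.imwrite('pics/ct.png',f2(a));cv2.imwrite('pics/cs.png',f2(b))
```

```text
[ WARN:0@0.482] global loadsave.cpp:1063 imwrite_ Unsupported depth image for selected encoder is fallbacked to CV_8U.
```

View pics/ct.png

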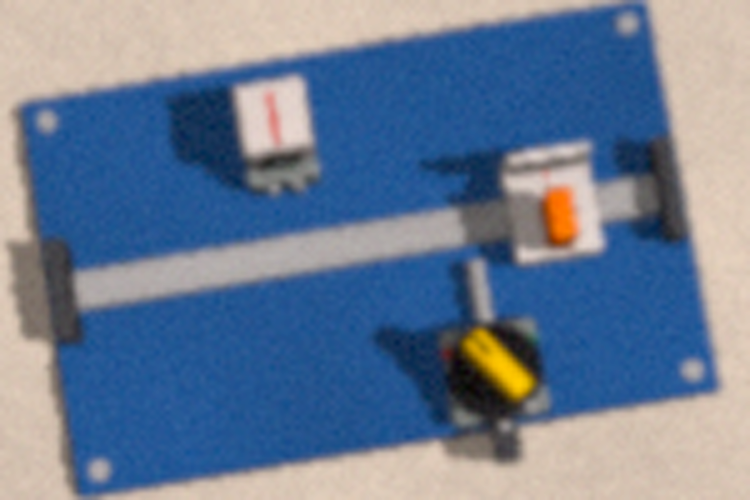

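View pics/cs.png

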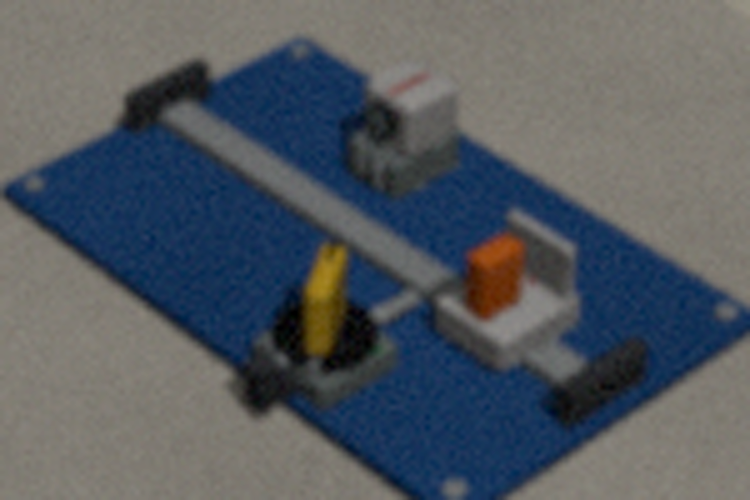

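Top crop: fin top centre ≈ (559,212), knob bar (470,345)-(530,388), red line (268,92)-(280,143), rail ends (75,290) and (655,193). Side crop: fin top (496,246), knob top (336,252), red line (390,93)-(428,75).

Run:
```python
from h import *
t=load('top0');s=load('side0')
T=lambda u,v:(200+u/5-.4,135+v/5-.4); S=lambda u,v:(220+u/5-.4,155+v/5-.4)
for n,a,b in [('fin',(559,210),(496,246)),('knob',(497,363),(334,250)),('line',(273,117),(409,84))]:
    x,g=tri(t,T(*a),s,S(*b)); print(n,np.round(x,4),round(g,4),'depth',np.round(depth(t,*T(*a)),3),np.round(depth(s,*S(*b)),3))
A=at_z(t,*T(75,290),.02);B=at_z(t,*T(655,193),.02);print('rail',A,B,np.degrees(np.arctan2(*(A-B)[[1,0]])))
A=at_z(t,*T(470,342),.079);B=at_z(t,*T(527,386),.079);print('bar',A,B,np.degrees(np.arctan2(*(A-B)[[1,0]])),np.linalg.norm(A-B))
A=at_z(t,*T(268,92),.072);B=at_z(t,*T(280,143),.072);print('line',A,B,np.degrees(np.arctan2(*(A-B)[[1,0]])))
# plate long edges
A=at_z(t,*T(22,103),.01);B=at_z(t,*T(645,4),.01);print('edge',np.degrees(np.arctan2(*(A-B)[[1,0]])))
A=at_z(t,*T(82,494),.01);B=at_z(t,*T(718,388),.01);print('edge',np.degrees(np.arctan2(*(A-B)[[1,0]])))
# colour clouds from depth
for nm,d,box in(('top',t,(200,135,350,235)),('side',s,(220,155,370,255))):
    hsv=cv2.cvtColor(d['color'],cv2.COLOR_RGB2HSV)
    for c,lo,hi in(('orange',(3,170,90),(16,255,255)),('yellow',(20,170,90),(35,255,255))):
        m=cv2.inRange(hsv,lo,hi);P=[depth(d,u,v) for v in range(box[1],box[3]) for u in range(box[0],box[2]) if m[v,u] and d['z_map'][v,u]>0]
        P=np.array(P);z=np.percentile(P[:,2],90);Q=P[P[:,2]>z-.012];print(nm,c,len(P),'ztop',z,'mean',np.round(Q.mean(0),4))
```

```text
fin [ 0.6046 -0.0981  0.08  ] 0.0018 depth [ 0.605 -0.098  0.083] [ 0.606 -0.095  0.077]
knob [ 0.5213 -0.0657  0.0898] 0.0044 depth [ 0.52  -0.065  0.081] [ 0.53  -0.057  0.081]
line [0.6566 0.0614 0.0711] 0.0026 depth [0.658 0.061 0.071] [0.66  0.068 0.066]
rail [0.56570364 0.17810905 0.02      ] [ 0.62723998 -0.15938419  0.02      ] 100.33342695738959
bar [ 0.53170139 -0.05030689  0.079     ] [ 0.50798043 -0.08164427  0.079     ] 52.87594412009838 0.039302867970885384
line [0.67188021 0.06386099 0.072     ] [0.64280742 0.05649571 0.072     ] 14.216170292179328
edge 99.86450550631592
edge 100.2912246504324
top orange 57 ztop 0.08213765362383016 mean [ 0.6022 -0.0992  0.0791]
top yellow 101 ztop 0.0809403544393208 mean [ 0.5202 -0.066   0.0786]
side orange 39 ztop 0.07892480863597481 mean [ 0.6037 -0.0998  0.0767]
side yellow 43 ztop 0.07847440152293983 mean [ 0.5167 -0.0689  0.0764]
```

{"fn": "apply_moves", "kwargs": {"commands": [[0,0,0,-0.86,-0.95,0,0.6],[0,0,0,-0.86,-0.95,0,0.6],[0,0,0,-0.86,-0.95,0,0.6],[0,0,0,-0.86,-0.95,0,0.6],[0,0,0,-0.86,-0.95,0,0.6],[0,0,0,-0.86,-0.95,0,0.6],[0,0,0,-0.86,-0.95,0,0.6],[0,0,0,-0.86,-0.95,0,0.6]]}}

```text
time_s: 0.9
position: [0.2902, 0.3889, 0.2454]
tcp_rot: [[-0.964, 0.264, -0.004], [0.264, 0.964, -0.005], [0.003, -0.006, -1.0]]
contact_force: [0.8, -0.3, 0.7]
grip_width: 0.594
```

{"fn": "apply_moves", "kwargs": {"commands": [[0,0,0,-0.86,-0.95,0,0.6],[0,0,0,-0.86,-0.95,0,0.6],[0,0,0,-0.86,-0.95,0,0.6],[0,0,0,-0.86,-0.95,0,0.6],[0,0,0,-0.86,-0.95,0,0.6],[0,0,0,-0.86,-0.95,0,0.6],[0,0,0,-0.86,-0.95,0,0.6],[0,0,0,-0.86,-0.95,0,0.6]]}}

```text
time_s: 1.7
position: [0.4079, 0.1486, 0.245]
tcp_rot: [[-0.965, 0.264, -0.007], [0.264, 0.965, -0.007], [0.005, -0.008, -1.0]]
contact_force: [0.6, 0.6, 0.4]
grip_width: 0.604
```

```bash
cat >> h.py <<'E'
def go(x,y,z,yaw_y=None,n=8):
    """units per row (tool axes now) to reach x,y,z, then turn needed"""
    s=env.sense();R=np.array(s['tcp_rot']);d=R.T@(np.array([x,y,z])-s['position'])
    print('t',round(s['time_s'],2),'pos',np.round(s['position'],4),'shift units total',np.round(d/.025,2),'per row',np.round(d/.025/n,3))
    if yaw_y is not None:
        c=np.degrees(yaw_y*0)if 0 else np.radians(yaw_y)
        y_=np.array([np.cos(c),np.sin(c),0]);z_=np.array([0,0,-1.]);G=np.c_[np.cross(y_,z_),y_,z_]
        rv=cv2.Rodrigues(R.T@G)[0].ravel();print('turn units total',np.round(np.degrees(rv)/5,2),'yaw now',np.degrees(np.arctan2(R[1,1],R[0,1])))
E
python3 - <<'E'
from h import *
go(.519,-.067,.2,-47)
for tag,lo,hi in(('top0',(18,120,70),(35,255,255)),('side0',(18,120,70),(35,255,255)),('top0',(2,150,80),(16,255,255)),('side0',(2,150,80),(16,255,255))):
    d=load(tag);r=(200,350,135,235) if tag[0]=='t' else (220,370,155,255)
    c=cv2.resize(d['color'][r[2]:r[3],r[0]:r[1]],None,fx=5,fy=5,interpolation=cv2.INTER_CUBIC)
    m=cv2.inRange(cv2.cvtColor(c,cv2.COLOR_RGB2HSV),lo,hi)
    n,l,st,_=cv2.connectedComponentsWithStats(m);k=1+st[1:,4].argmax()
    p=np.argwhere(l==k)[:,::-1].astype(np.float32);b=cv2.boxPoints(cv2.minAreaRect(p))
    print(tag,lo[0],st[k],b.round().tolist())
    if tag=='top0':
        w=np.array([at_z(d,r[0]+u/5-.4,r[2]+v/5-.4,.079)for u,v in b]);print(w.round(4).tolist(),'centre',w.mean(0))
        for i in(0,1):e=w[i+1]-w[i];print(np.linalg.norm(e),np.degrees(np.arctan2(e[1],e[0])))
E
```

```text
t 1.7 pos [0.4079 0.1486 0.245 ] shift units total [-6.57 -7.13  1.83] per row [-0.821 -0.892  0.228]
turn units total [-0.11  0.07 24.34] yaw now 74.69947480588635
top0 18 [ 462  327   75   75 2769] [[456.0, 345.0], [480.0, 322.0], [541.0, 383.0], [518.0, 407.0]]
[[0.5299, -0.0427, 0.079], [0.5431, -0.0554, 0.079], [0.5097, -0.0893, 0.079], [0.4967, -0.0766, 0.079]] centre [ 0.5198584  -0.06597182  0.079     ]
0.018270805245751455 -44.125029085624845
0.04752874413039749 -134.53573544104768
side0 18 [ 306  247   40  105 2569] [[294.0, 347.0], [315.0, 241.0], [348.0, 248.0], [326.0, 354.0]]
top0 2 [ 542  189   35   57 1505] [[539.0, 192.0], [569.0, 187.0], [578.0, 242.0], [549.0, 247.0]]
[[0.6154, -0.0875, 0.079], [0.6186, -0.1038, 0.079], [0.5879, -0.1094, 0.079], [0.5847, -0.093, 0.079]] centre [ 0.60167873 -0.09842337  0.079     ]
0.016709890763005737 -78.93359072538503
0.031226236584971385 -169.81775734133547
side0 2 [ 471  235   53   81 2298] [[467.0, 247.0], [518.0, 232.0], [539.0, 300.0], [488.0, 315.0]]
```

Bar centre is (0.520,-0.066) with the bar at 45.5°, so the jaws need a yaw of -44.5°. The fin is at (0.602,-0.099).

{"fn": "apply_moves", "kwargs": {"commands": [[0,0,0,-0.85,-0.92,0.12,0.6],[0,0,0,-0.85,-0.92,0.12,0.6],[0,0,0,-0.85,-0.92,0.12,0.6],[0,0,0,-0.85,-0.92,0.12,0.6],[0,0,0,-0.85,-0.92,0.12,0.6],[0,0,0,-0.85,-0.92,0.12,0.6],[0,0,0,-0.85,-0.92,0.12,0.6],[0,0,0,-0.85,-0.92,0.12,0.6]]}}

```text
time_s: 2.5
position: [0.5253, -0.0837, 0.2199]
tcp_rot: [[-0.965, 0.263, -0.008], [0.263, 0.965, -0.006], [0.007, -0.008, -1.0]]
contact_force: [-0.2, -0.5, 0.1]
grip_width: 0.601
```

{"fn": "apply_moves", "kwargs": {"commands": [[0,0,1,0,0,0,0.6],[0,0,1,0,0,0,0.6],[0,0,1,0,0,0,0.6],[0,0,1,0,0,0,0.6],[0,0,1,0,0,0,0.6],[0,0,1,0,0,0,0.6],[0,0,1,0,0,0,0.6],[0,0,1,0,0,0,0.6]]}}

```text
time_s: 3.3
position: [0.5241, -0.0901, 0.217]
tcp_rot: [[-0.54, 0.841, -0.014], [0.842, 0.54, -0.009], [0.0, -0.016, -1.0]]
contact_force: [-0.2, -0.7, 0.0]
grip_width: 0.598
```

{"fn": "apply_moves", "kwargs": {"commands": [[0,0,1,0,0,0,0.6],[0,0,1,0,0,0,0.6],[0,0,1,0,0,0,0.6],[0,0,1,0,0,0,0.6],[0,0,1,0,0,0,0.6],[0,0,1,0,0,0,0.6],[0,0,1,0,0,0,0.6],[0,0,1,0,0,0,0.6]]}}

```text
time_s: 4.1
position: [0.5219, -0.089, 0.2147]
tcp_rot: [[0.156, 0.988, -0.019], [0.988, -0.156, -0.008], [-0.011, -0.018, -1.0]]
contact_force: [0.5, 0.7, 0.8]
grip_width: 0.599
```

{"fn": "apply_moves", "kwargs": {"commands": [[0,0,1,0,0,0,0.6],[0,0,1,0,0,0,0.6],[0,0,1,0,0,0,0.6],[0,0,1,0,0,0,0.6],[0,0,1,0,0,0,0.6],[0,0,1,0,0,0,0.6],[0,0,0.8,0,0,0,0.6],[0,0,0,0,0,0,0.6]]}}

```text
time_s: 4.9
position: [0.5197, -0.0875, 0.2124]
tcp_rot: [[0.699, 0.714, -0.024], [0.714, -0.7, -0.008], [-0.023, -0.012, -1.0]]
contact_force: [-0.3, -0.4, -0.5]
grip_width: 0.599
```

Run:
```python
from h import *
go(.520,-.066,.12,-44.5);state()
```

```text
t 4.9 pos [ 0.5197 -0.0875  0.2124] shift units total [ 0.71 -0.55  3.69] per row [ 0.088 -0.069  0.461]
turn units total [-0.14  0.26  0.02] yaw now -44.415920123069704
{'time_s': 4.9, 'position': [0.52, -0.088, 0.212], 'tcp_rot': [[0.699, 0.714, -0.024], [0.714, -0.7, -0.008], [-0.023, -0.012, -1.0]], 'contact_force': [-0.313, -0.365, -0.47], 'moment': [-0.069, 0.079, 0.017], 'grip_width': 0.599, 'joint_pos': [-0.572, 0.515, 0.865, 1.916, -0.462, 0.95, -0.261]}
```

{"fn": "apply_moves", "kwargs": {"commands": [[-0.02,0.04,0,0.1,-0.08,0.5,0.6],[-0.02,0.04,0,0.1,-0.08,0.5,0.6],[-0.02,0.04,0,0.1,-0.08,0.5,0.6],[-0.02,0.04,0,0.1,-0.08,0.5,0.6],[-0.02,0.04,0,0.1,-0.08,0.5,0.6],[-0.02,0.04,0,0.1,-0.08,0.5,0.6],[-0.02,0.04,0,0.1,-0.08,0.5,0.6],[-0.02,0.04,0,0,0,0,0.6]]}}

```text
time_s: 5.7
position: [0.5172, -0.0618, 0.1138]
tcp_rot: [[0.691, 0.722, 0.001], [0.722, -0.691, 0.005], [0.004, -0.003, -1.0]]
contact_force: [-0.7, 0.2, 0.9]
grip_width: 0.6
```

Run:
```python
from h import *
go(.520,-.066,.056,-44.5);state()
d=shot('side','s1');c=d['color'][100:260,200:360]
t=shot('top','t1');e=t['color'][135:235,240:340]
f=lambda x,k:cv2.resize(x[:,:,::-1],(400,400),interpolation=cv2.INTER_CUBIC)
cv2.imwrite('pics/c1.png',np.hstack([f(c,0),f(e,0)]))
```

```text
t 5.7 pos [ 0.5172 -0.0618  0.1138] shift units total [-0.05  0.2   2.31] per row [-0.007  0.025  0.289]
turn units total [-0.04 -0.05  0.15] yaw now -43.7459789731294
{'time_s': 5.7, 'position': [0.517, -0.062, 0.114], 'tcp_rot': [[0.691, 0.722, 0.001], [0.722, -0.691, 0.005], [0.004, -0.003, -1.0]], 'contact_force': [-0.722, 0.173, 0.948], 'moment': [-0.031, 0.164, 0.023], 'grip_width': 0.6, 'joint_pos': [-0.503, 0.632, 0.715, 2.006, -0.626, 0.733, -0.163]}
```

View pics/c1.png

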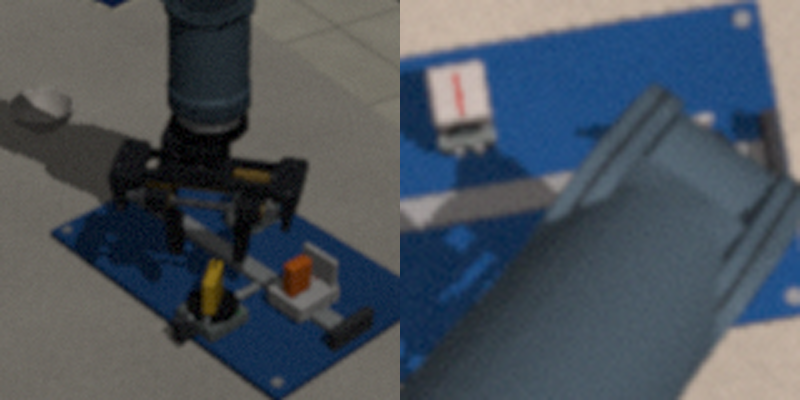

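The fingers straddle the knob: finger tips at about (175,245) and (243,258), knob top (213,262). Descending now.

{"fn": "apply_moves", "kwargs": {"commands": [[0,0,0.02,0,0.03,0.32,0.6],[0,0,0.02,0,0.03,0.32,0.6],[0,0,0.02,0,0.03,0.32,0.6],[0,0,0.02,0,0.03,0.32,0.6],[0,0,0.02,0,0.03,0.32,0.6],[0,0,0.02,0,0.03,0.32,0.6],[0,0,0.02,0,0.03,0.32,0.6],[0,0,0,0,0,0,0.6]]}}

```text
time_s: 6.6
position: [0.5234, -0.0672, 0.0553]
tcp_rot: [[0.702, 0.712, 0.005], [0.712, -0.702, 0.004], [0.007, 0.0, -1.0]]
contact_force: [0.4, -0.6, 0.6]
grip_width: 0.601
```

Run:
```python
from h import *
go(.520,-.066,.056,-44.5);state()
```

```text
t 6.6 pos [ 0.5234 -0.0672  0.0553] shift units total [-0.06 -0.13 -0.03] per row [-0.008 -0.016 -0.004]
turn units total [ 0.01 -0.07 -0.02] yaw now -44.58577789729322
{'time_s': 6.6, 'position': [0.523, -0.067, 0.055], 'tcp_rot': [[0.702, 0.712, 0.005], [0.712, -0.702, 0.004], [0.007, 0.0, -1.0]], 'contact_force': [0.382, -0.622, 0.577], 'moment': [-0.097, 0.104, 0.018], 'grip_width': 0.601, 'joint_pos': [-0.421, 0.731, 0.618, 2.004, -0.724, 0.632, -0.094]}
```

Close on the bar.

{"fn": "apply_moves", "kwargs": {"commands": [[0,0,0,-0.06,-0.1,0,0.5],[0,0,0,0,0,0,0.2],[0,0,0,0,0,0,0],[0,0,0,0,0,0,0],[0,0,0,0,0,0,0],[0,0,0,0,0,0,0],[0,0,0,0,0,0,0],[0,0,0,0,0,0,0]], "force": 25}}

```text
time_s: 7.4
position: [0.5197, -0.0655, 0.0558]
tcp_rot: [[0.701, 0.713, 0.004], [0.713, -0.701, 0.006], [0.007, -0.002, -1.0]]
contact_force: [-0.5, 0.2, -1.5]
grip_width: 0.159
```

Run:
```python
from h import *
go(.520,-.066,.056,-44.5);state()
```

```text
t 7.4 pos [ 0.5197 -0.0655  0.0558] shift units total [-0.    0.02 -0.01] per row [-0.     0.003 -0.001]
turn units total [-0.02 -0.08 -0.01] yaw now -44.54383492675909
{'time_s': 7.4, 'position': [0.52, -0.066, 0.056], 'tcp_rot': [[0.701, 0.713, 0.004], [0.713, -0.701, 0.006], [0.007, -0.002, -1.0]], 'contact_force': [-0.528, 0.177, -1.507], 'moment': [0.043, 0.261, 0.024], 'grip_width': 0.159, 'joint_pos': [-0.424, 0.725, 0.618, 2.013, -0.724, 0.629, -0.093]}
```

{"fn": "apply_moves", "kwargs": {"commands": [[0,0,0.7,0,0,0,0],[0,0,0.7,0,0,0,0],[0,0,0.7,0,0,0,0],[0,0,0.7,0,0,0,0],[0,0,0.7,0,0,0,0],[0,0,0.7,0,0,0,0],[0,0,0.7,0,0,0,0],[0,0,0.7,0,0,0,0]]}}

```text
time_s: 8.2
position: [0.519, -0.0645, 0.0558]
tcp_rot: [[0.959, 0.284, 0.002], [0.284, -0.959, 0.008], [0.004, -0.007, -1.0]]
contact_force: [-2.0, 1.8, 0.4]
grip_width: 0.156
```

Run:
```python
from h import *
go(.520,-.066,.056,-104.5);state()
```

```text
t 8.2 pos [ 0.519  -0.0645  0.0558] shift units total [ 0.02  0.07 -0.01] per row [ 0.003  0.008 -0.001]
turn units total [-0.09 -0.03  6.2 ] yaw now -73.498910642042
{'time_s': 8.2, 'position': [0.519, -0.065, 0.056], 'tcp_rot': [[0.959, 0.284, 0.002], [0.284, -0.959, 0.008], [0.004, -0.007, -1.0]], 'contact_force': [-1.951, 1.845, 0.438], 'moment': [0.054, 0.335, 0.324], 'grip_width': 0.156, 'joint_pos': [-0.506, 0.774, 0.738, 2.017, -0.851, 0.688, -0.491]}
```

{"fn": "apply_moves", "kwargs": {"commands": [[0,0,0.8,0,0.03,0,0],[0,0,0.8,0,0.03,0,0],[0,0,0.8,0,0,0,0],[0,0,0.8,0,0,0,0],[0,0,0.8,0,0,0,0],[0,0,0.8,0,0,0,0],[0,0,0.8,0,0,0,0],[0,0,0.3,0,0,0,0]]}}

```text
time_s: 9.0
position: [0.519, -0.0631, 0.0558]
tcp_rot: [[0.97, -0.242, -0.0], [-0.242, -0.97, 0.012], [-0.003, -0.012, -1.0]]
contact_force: [-1.6, 0.5, 1.3]
grip_width: 0.153
```

Run:
```python
from h import *
go(.520,-.066,.056,-104.5);state()
```

```text
t 9.0 pos [ 0.519  -0.0631  0.0558] shift units total [ 0.07  0.1  -0.01] per row [ 0.009  0.013 -0.001]
turn units total [-0.13  0.04  0.1 ] yaw now -103.99218119563187
{'time_s': 9.0, 'position': [0.519, -0.063, 0.056], 'tcp_rot': [[0.97, -0.242, -0.0], [-0.242, -0.97, 0.012], [-0.003, -0.012, -1.0]], 'contact_force': [-1.623, 0.546, 1.258], 'moment': [-0.139, 0.337, 0.021], 'grip_width': 0.153, 'joint_pos': [-0.582, 0.835, 0.855, 2.019, -0.969, 0.763, -0.928]}
```

{"fn": "apply_moves", "kwargs": {"commands": [[0,0,0,0,0,0,0.3],[0,0,0,0,0,0,0.5],[0,0,0,0,0,0,0.5],[0,0,0,0,0,0,0.5],[0,0,0,0,0,-0.6,0.5],[0,0,0,0,0,-0.8,0.5],[0,0,0,0,0,-0.8,0.5],[0,0,0,0,0,-0.8,0.5]]}}

```text
time_s: 9.8
position: [0.5183, -0.065, 0.1343]
tcp_rot: [[0.971, -0.239, -0.002], [-0.239, -0.971, 0.011], [-0.005, -0.01, -1.0]]
contact_force: [-0.6, 0.3, -0.3]
grip_width: 0.496
```

Run:
```python
from h import *
go(.602,-.0985,.12,-79.8);state()
d=shot('side','s2');c=d['color'][120:260,220:360]
cv2.imwrite('pics/c2.png',cv2.resize(c[:,:,::-1],(560,560),interpolation=cv2.INTER_CUBIC))
```

```text
t 9.8 pos [ 0.5183 -0.065   0.1343] shift units total [3.57 0.51 0.55] per row [0.447 0.063 0.069]
turn units total [-0.12  0.03 -4.81] yaw now -103.84709630117058
{'time_s': 9.8, 'position': [0.518, -0.065, 0.134], 'tcp_rot': [[0.971, -0.239, -0.002], [-0.239, -0.971, 0.011], [-0.005, -0.01, -1.0]], 'contact_force': [-0.609, 0.332, -0.332], 'moment': [0.019, 0.1, -0.029], 'grip_width': 0.496, 'joint_pos': [-0.672, 0.73, 0.999, 1.999, -0.823, 0.889, -1.026]}
```

View pics/c2.png

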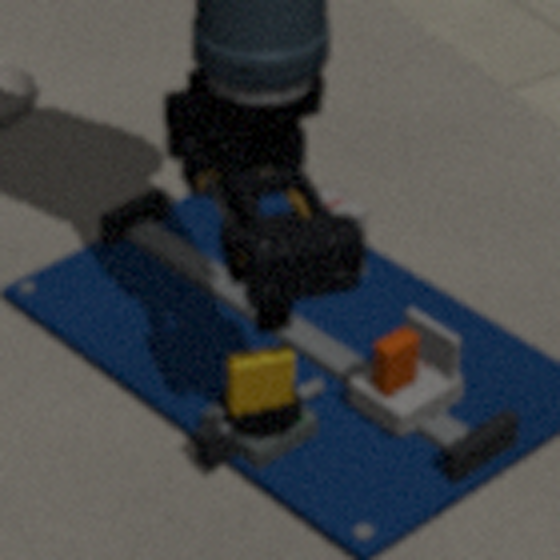

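The knob is turned: its bar now faces the camera at (262,382), the bolt is drawn back at (312,388), and the slide has not moved. Now align over the fin.

{"fn": "apply_moves", "kwargs": {"commands": [[0,0,-0.8,0,0,0,0.6],[0,0,-0.8,0,0,0,0.6],[0,0,-0.8,0,0,0,0.6],[0,0,-0.8,0,0,0,0.6],[0,0,-0.8,0,0,0,0.6],[0,0,-0.8,0,0,0,0.6],[0,0,0,0,0,0,0.6],[0,0,0,0,0,0,0.6]]}}

```text
time_s: 10.65
position: [0.5217, -0.0675, 0.1448]
tcp_rot: [[0.982, 0.189, 0.011], [0.189, -0.982, 0.01], [0.012, -0.008, -1.0]]
contact_force: [0.1, -0.9, 0.3]
grip_width: 0.604
```

Run:
```python
from h import *
go(.602,-.0985,.12,-79.8);state()
```

```text
t 10.65 pos [ 0.5217 -0.0675  0.1448] shift units total [2.91 1.83 1.01] per row [0.364 0.229 0.127]
turn units total [-0.1  -0.14  0.14] yaw now -79.11411215371642
{'time_s': 10.65, 'position': [0.522, -0.068, 0.145], 'tcp_rot': [[0.982, 0.189, 0.011], [0.189, -0.982, 0.01], [0.012, -0.008, -1.0]], 'contact_force': [0.075, -0.891, 0.327], 'moment': [-0.014, 0.138, -0.031], 'grip_width': 0.604, 'joint_pos': [-0.621, 0.655, 0.913, 1.992, -0.721, 0.843, -0.678]}
```

{"fn": "apply_moves", "kwargs": {"commands": [[-0.01,-0.02,0.02,0.42,0.26,0.12,0.6],[-0.01,-0.02,0.02,0.42,0.26,0.12,0.6],[-0.01,-0.02,0.02,0.42,0.26,0.12,0.6],[-0.01,-0.02,0.02,0.42,0.26,0.12,0.6],[-0.01,-0.02,0.02,0.42,0.26,0.12,0.6],[-0.01,-0.02,0.02,0.42,0.26,0.12,0.6],[-0.01,-0.02,0.02,0.41,0.26,0.12,0.6],[0,0,0,0,0,0,0.6]]}}

```text
time_s: 11.45
position: [0.6066, -0.1012, 0.1231]
tcp_rot: [[0.986, 0.167, -0.002], [0.167, -0.986, 0.0], [-0.002, -0.001, -1.0]]
contact_force: [-0.1, 0.0, -0.4]
grip_width: 0.599
```

Run:
```python
from h import *
go(.602,-.0985,.057,-79.8);state()
```

```text
t 11.45 pos [ 0.6066 -0.1012  0.1231] shift units total [-0.16 -0.14  2.65] per row [-0.02  -0.017  0.331]
turn units total [-0.01  0.02 -0.11] yaw now -80.37476973180424
{'time_s': 11.45, 'position': [0.607, -0.101, 0.123], 'tcp_rot': [[0.986, 0.167, -0.002], [0.167, -0.986, 0.0], [-0.002, -0.001, -1.0]], 'contact_force': [-0.053, 0.05, -0.43], 'moment': [-0.111, 0.095, 0.009], 'grip_width': 0.599, 'joint_pos': [-0.48, 0.816, 0.861, 1.758, -0.756, 0.936, -0.699]}
```

{"fn": "apply_moves", "kwargs": {"commands": [[0,0,-0.02,-0.02,-0.02,0.37,0.6],[0,0,-0.02,-0.02,-0.02,0.37,0.6],[0,0,-0.02,-0.02,-0.02,0.37,0.6],[0,0,-0.02,-0.02,-0.02,0.37,0.6],[0,0,-0.02,-0.02,-0.02,0.37,0.6],[0,0,0,-0.02,-0.02,0.37,0.6],[0,0,0,-0.02,-0.02,0.37,0.6],[0,0,0,0,0,0,0.6]]}}

```text
time_s: 12.25
position: [0.5995, -0.097, 0.0516]
tcp_rot: [[0.984, 0.175, -0.005], [0.175, -0.984, 0.001], [-0.005, -0.002, -1.0]]
contact_force: [-0.2, 0.1, 0.3]
grip_width: 0.601
```

Run:
```python
from h import *
go(.602,-.0985,.057,-79.8);state()
d=shot('side','s3');c=d['color'][120:260,240:380]
cv2.imwrite('pics/c3.png',cv2.resize(c[:,:,::-1],(560,560),interpolation=cv2.INTER_CUBIC))
```

```text
t 12.25 pos [ 0.5995 -0.097   0.0516] shift units total [ 0.09  0.08 -0.22] per row [ 0.011  0.009 -0.027]
turn units total [-0.03  0.05 -0.02] yaw now -79.89819639419261
{'time_s': 12.25, 'position': [0.599, -0.097, 0.052], 'tcp_rot': [[0.984, 0.175, -0.005], [0.175, -0.984, 0.001], [-0.005, -0.002, -1.0]], 'contact_force': [-0.233, 0.109, 0.289], 'moment': [0.004, 0.15, -0.022], 'grip_width': 0.601, 'joint_pos': [-0.436, 0.898, 0.771, 1.791, -0.84, 0.822, -0.634]}
```

View pics/c3.png

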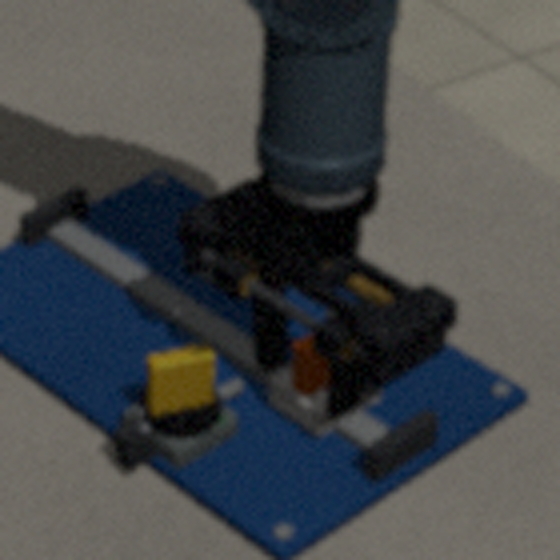

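The fin, at (310,365), sits between the fingers. The tips are a little low, so I'll rise 6 mm and then close.

{"fn": "apply_moves", "kwargs": {"commands": [[0,0,0,0.09,0.08,-0.24,0.6],[0,0,0,0,0,0,0.3],[0,0,0,0,0,0,0],[0,0,0,0,0,0,0],[0,0,0,0,0,0,0],[0,0,0,0,0,0,0],[0,0,0,0,0,0,0],[0,0,0,0,0,0,0]], "force": 25}}

```text
time_s: 13.1
position: [0.6039, -0.0992, 0.0605]
tcp_rot: [[0.984, 0.176, -0.002], [0.176, -0.984, 0.001], [-0.001, -0.001, -1.0]]
contact_force: [0.1, 0.1, -0.7]
grip_width: 0.182
```

Run:
```python
from h import *
go(.575,.0463,.057,-79.8);state()
```

```text
t 13.1 pos [ 0.6039 -0.0992  0.0605] shift units total [-0.12 -5.93  0.15] per row [-0.014 -0.742  0.018]
turn units total [-0.02  0.02 -0.02] yaw now -79.88754147365754
{'time_s': 13.1, 'position': [0.604, -0.099, 0.06], 'tcp_rot': [[0.984, 0.176, -0.002], [0.176, -0.984, 0.001], [-0.001, -0.001, -1.0]], 'contact_force': [0.067, 0.08, -0.709], 'moment': [-0.036, 0.102, 0.071], 'grip_width': 0.182, 'joint_pos': [-0.438, 0.891, 0.782, 1.781, -0.83, 0.838, -0.64]}
```

{"fn": "apply_moves", "kwargs": {"commands": [[0,0,0,-0.01,-0.3,0.02,0],[0,0,0,-0.01,-0.6,0.01,0],[0,0,0,-0.01,-0.7,0,0],[0,0,0,-0.01,-0.7,0,0],[0,0,0,-0.01,-0.7,0,0],[0,0,0,-0.01,-0.6,0,0],[0,0,0,-0.01,-0.4,0,0],[0,0,0,0,0,0,0]]}}

```text
time_s: 13.9
position: [0.5843, 0.008, 0.0605]
tcp_rot: [[0.984, 0.179, 0.002], [0.179, -0.984, 0.0], [0.002, 0.0, -1.0]]
contact_force: [0.3, -0.3, -0.4]
grip_width: 0.176
```

Run:
```python
from h import *
go(.575,.0463,.057,-79.8);state()
```

```text
t 13.9 pos [0.5843 0.008  0.0605] shift units total [-0.09 -1.57  0.14] per row [-0.011 -0.196  0.017]
turn units total [ 0.   -0.02  0.02] yaw now -79.69842192012196
{'time_s': 13.9, 'position': [0.584, 0.008, 0.06], 'tcp_rot': [[0.984, 0.179, 0.002], [0.179, -0.984, 0.0], [0.002, 0.0, -1.0]], 'contact_force': [0.277, -0.274, -0.368], 'moment': [0.018, 0.121, 0.005], 'grip_width': 0.176, 'joint_pos': [-0.639, 0.859, 0.787, 1.859, -0.848, 0.797, -0.78]}
```

{"fn": "apply_moves", "kwargs": {"commands": [[0,0,0,0,-0.1,0,0],[0,0,0,0,-0.1,0,0],[0,0,0,0,-0.1,0,0],[0,0,0,0,-0.1,0,0],[0,0,0,0,-0.1,0,0],[0,0,0,0,-0.1,0,0],[0,0,0,0,-0.1,0,0],[0,0,0,0,0,0,0]]}}

```text
time_s: 14.7
position: [0.581, 0.0256, 0.0605]
tcp_rot: [[0.984, 0.177, 0.002], [0.177, -0.984, -0.001], [0.002, 0.001, -1.0]]
contact_force: [0.4, 0.3, 1.2]
grip_width: 0.176
```

Run:
```python
from h import *
go(.575,.0463,.057,-79.8);state()
d=shot('top','t4');c=d['color'][130:210,220:320]
e=shot('side','s4')['color'][140:240,240:340]
cv2.imwrite('pics/c4.png',np.hstack([cv2.resize(x[:,:,::-1],(400,400*x.shape[0]//x.shape[1]),interpolation=cv2.INTER_CUBIC)[:320] for x in(c,e)]))
```

```text
t 14.7 pos [0.581  0.0256 0.0605] shift units total [-0.09 -0.86  0.14] per row [-0.011 -0.107  0.017]
turn units total [ 0.01 -0.02 -0.  ] yaw now -79.82351407730621
{'time_s': 14.7, 'position': [0.581, 0.026, 0.06], 'tcp_rot': [[0.984, 0.177, 0.002], [0.177, -0.984, -0.001], [0.002, 0.001, -1.0]], 'contact_force': [0.405, 0.27, 1.171], 'moment': [0.145, 0.055, 0.071], 'grip_width': 0.176, 'joint_pos': [-0.673, 0.856, 0.789, 1.867, -0.851, 0.793, -0.809]}
```

View pics/c4.png

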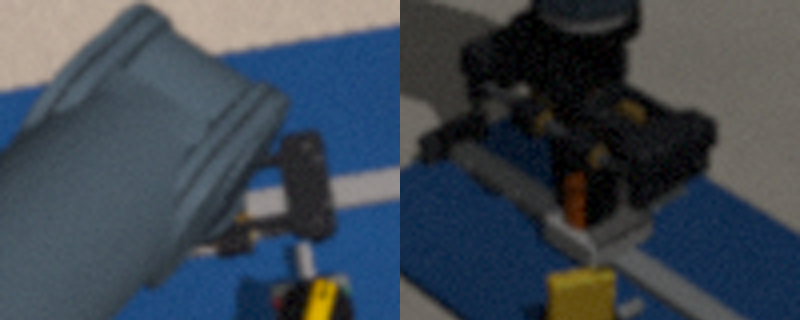

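The arm hides the head in both views, but the fin is held at (575,200). I'll continue by feel in small steps.

{"fn": "apply_moves", "kwargs": {"commands": [[0,0,0,0,-0.08,0,0],[0,0,0,0,-0.08,0,0],[0,0,0,0,-0.08,0,0],[0,0,0,0,-0.08,0,0],[0,0,0,0,0,0,0],[0,0,0,0,0,0,0],[0,0,0,0,0,0,0],[0,0,0,0,0,0,0]]}}

```text
time_s: 15.6
position: [0.5796, 0.0336, 0.0605]
tcp_rot: [[0.984, 0.176, 0.003], [0.176, -0.984, -0.001], [0.002, 0.002, -1.0]]
contact_force: [1.1, -0.5, 0.5]
grip_width: 0.176
```

{"fn": "apply_moves", "kwargs": {"commands": [[0,0,0,0,-0.08,0,0],[0,0,0,0,0,0,0],[0,0,0,0,-0.08,0,0],[0,0,0,0,0,0,0],[0,0,0,0,-0.08,0,0],[0,0,0,0,0,0,0],[0,0,0,0,-0.08,0,0],[0,0,0,0,0,0,0]]}}

```text
time_s: 16.4
position: [0.579, 0.0364, 0.0604]
tcp_rot: [[0.985, 0.172, 0.006], [0.172, -0.985, -0.009], [0.004, 0.01, -1.0]]
contact_force: [2.1, -0.3, -0.2]
grip_width: 0.178
```

Moved 2.8 mm of the 8 mm commanded, so it is on the first ridge at y≈0.035, close to the predicted 0.0335. Push a bit harder.

{"fn": "apply_moves", "kwargs": {"commands": [[0,0,0,0,-0.12,0,0],[0,0,0,0,-0.12,0,0],[0,0,0,0,-0.12,0,0],[0,0,0,0,-0.12,0,0],[0,0,0,0,0,0,0],[0,0,0,0,0,0,0],[0,0,0,0,0,0,0],[0,0,0,0,0,0,0]]}}

```text
time_s: 17.2
position: [0.5789, 0.0367, 0.0604]
tcp_rot: [[0.986, 0.165, 0.014], [0.166, -0.986, -0.028], [0.009, 0.03, -1.0]]
contact_force: [2.0, -2.9, -1.5]
grip_width: 0.185
```

Run:
```python
from h import *
go(.575,.0463,.057,-79.8);state()
```

```text
t 17.2 pos [0.5789 0.0367 0.0604] shift units total [-0.09 -0.41  0.12] per row [-0.012 -0.051  0.016]
turn units total [ 0.34 -0.1  -0.14] yaw now -80.48425756486276
{'time_s': 17.2, 'position': [0.579, 0.037, 0.06], 'tcp_rot': [[0.986, 0.165, 0.014], [0.166, -0.986, -0.028], [0.009, 0.03, -1.0]], 'contact_force': [1.958, -2.897, -1.494], 'moment': [-0.297, -0.214, 0.229], 'grip_width': 0.185, 'joint_pos': [-0.722, 0.86, 0.807, 1.88, -0.847, 0.772, -0.854]}
```

Tool tilts about the pads. I'll correct that, tighten the grip and push with bigger but few steps.

{"fn": "apply_moves", "kwargs": {"commands": [[0.2,-0.05,-0.1,0,0,0,0],[0.2,-0.05,-0.1,0,0,0,0],[0.1,0,0,0,-0.2,0,0],[0.1,0,0,0,-0.2,0,0],[0,0,0,0,0,0,0],[0,0,0,0,0,0,0],[0,0,0,0,0,0,0],[0,0,0,0,0,0,0]], "force": 45}}

```text
time_s: 18.0
position: [0.5791, 0.0359, 0.0605]
tcp_rot: [[0.984, 0.177, 0.003], [0.177, -0.984, 0.007], [0.004, -0.007, -1.0]]
contact_force: [1.9, -3.1, -1.2]
grip_width: 0.174
```

Run:
```python
from h import *
go(.575,.0463,.057,-79.8);state()
```

```text
t 18.0 pos [0.5791 0.0359 0.0605] shift units total [-0.09 -0.44  0.14] per row [-0.011 -0.055  0.018]
turn units total [-0.08 -0.04 -0.  ] yaw now -79.82195574828229
{'time_s': 18.0, 'position': [0.579, 0.036, 0.061], 'tcp_rot': [[0.984, 0.177, 0.003], [0.177, -0.984, 0.007], [0.004, -0.007, -1.0]], 'contact_force': [1.918, -3.106, -1.177], 'moment': [-1.163, -0.297, 0.033], 'grip_width': 0.174, 'joint_pos': [-0.685, 0.852, 0.785, 1.871, -0.856, 0.792, -0.818]}
```

{"fn": "apply_moves", "kwargs": {"commands": [[0,0,0,0,-0.25,0,0],[0,0,0,0,-0.25,0,0],[0,0,0,0,-0.25,0,0],[0,0,0,0,0,0,0],[0,0,0,0,0,0,0],[0,0,0,0,0,0,0],[0,0,0,0,0,0,0],[0,0,0,0,0,0,0]]}}

```text
time_s: 18.8
position: [0.5765, 0.0499, 0.0605]
tcp_rot: [[0.985, 0.174, 0.006], [0.174, -0.985, -0.001], [0.006, 0.002, -1.0]]
contact_force: [1.8, -3.6, -1.8]
grip_width: 0.178
```

Run:
```python
from h import *
go(.575,.0463,.057,-79.8);state()
```

```text
t 18.8 pos [0.5765 0.0499 0.0605] shift units total [-0.09  0.13  0.14] per row [-0.011  0.016  0.017]
turn units total [ 0.02 -0.07 -0.03] yaw now -79.97122739934743
{'time_s': 18.8, 'position': [0.577, 0.05, 0.06], 'tcp_rot': [[0.985, 0.174, 0.006], [0.174, -0.985, -0.001], [0.006, 0.002, -1.0]], 'contact_force': [1.762, -3.565, -1.761], 'moment': [-0.747, -0.167, 0.092], 'grip_width': 0.178, 'joint_pos': [-0.719, 0.852, 0.791, 1.878, -0.856, 0.785, -0.847]}
```

It popped over the first ridge: y=0.0499, with 3.6 N of residual push-back, so it is probably 2-3 mm beyond centre. Ease back.

{"fn": "apply_moves", "kwargs": {"commands": [[0,0,0,0,0.08,0,0],[0,0,0,0,0,0,0],[0,0,0,0,0,0,0],[0,0,0,0,0,0,0],[0,0,0,0,0,0,0],[0,0,0,0,0,0,0],[0,0,0,0,0,0,0],[0,0,0,0,0,0,0]]}}

```text
time_s: 19.6
position: [0.5766, 0.0495, 0.0605]
tcp_rot: [[0.985, 0.175, 0.005], [0.175, -0.985, 0.002], [0.005, -0.001, -1.0]]
contact_force: [1.1, -2.0, -0.1]
grip_width: 0.178
```

Run:
```python
from h import *
go(.575,.0463,.057,-79.8);state()
```

```text
t 19.6 pos [0.5766 0.0495 0.0605] shift units total [-0.09  0.12  0.14] per row [-0.011  0.014  0.017]
turn units total [-0.02 -0.06 -0.02] yaw now -79.90967952004706
{'time_s': 19.6, 'position': [0.577, 0.049, 0.06], 'tcp_rot': [[0.985, 0.175, 0.005], [0.175, -0.985, 0.002], [0.005, -0.001, -1.0]], 'contact_force': [1.084, -2.031, -0.135], 'moment': [-0.566, -0.071, 0.113], 'grip_width': 0.178, 'joint_pos': [-0.716, 0.852, 0.789, 1.877, -0.857, 0.787, -0.844]}
```

{"fn": "apply_moves", "kwargs": {"commands": [[0,0,0,0,0.08,0,0],[0,0,0,0,0,0,0],[0,0,0,0,0,0,0],[0,0,0,0,0,0,0],[0,0,0,0,0,0,0],[0,0,0,0,0,0,0],[0,0,0,0,0,0,0],[0,0,0,0,0,0,0]]}}

```text
time_s: 20.4
position: [0.5768, 0.0486, 0.0605]
tcp_rot: [[0.984, 0.176, 0.004], [0.176, -0.984, 0.004], [0.005, -0.003, -1.0]]
contact_force: [0.6, -0.4, 1.0]
grip_width: 0.177
```

Run:
```python
from h import *
go(.575,.0463,.057,-79.8);state()
```

```text
t 20.4 pos [0.5768 0.0486 0.0605] shift units total [-0.09  0.08  0.14] per row [-0.011  0.01   0.017]
turn units total [-0.04 -0.05 -0.01] yaw now -79.8626929758559
{'time_s': 20.4, 'position': [0.577, 0.049, 0.06], 'tcp_rot': [[0.984, 0.176, 0.004], [0.176, -0.984, 0.004], [0.005, -0.003, -1.0]], 'contact_force': [0.582, -0.351, 1.012], 'moment': [-0.338, -0.045, 0.065], 'grip_width': 0.177, 'joint_pos': [-0.712, 0.851, 0.788, 1.876, -0.857, 0.788, -0.841]}
```

{"fn": "apply_moves", "kwargs": {"commands": [[0,0,0,0,0.08,0,0],[0,0,0,0,0,0,0],[0,0,0,0,0,0,0],[0,0,0,0,0,0,0],[0,0,0,0,0,0,0],[0,0,0,0,0,0,0],[0,0,0,0,0,0,0],[0,0,0,0,0,0,0]]}}

```text
time_s: 21.2
position: [0.577, 0.0472, 0.0605]
tcp_rot: [[0.984, 0.177, 0.004], [0.177, -0.984, 0.005], [0.005, -0.004, -1.0]]
contact_force: [1.0, 0.2, 1.1]
grip_width: 0.178
```

{"fn": "apply_moves", "kwargs": {"commands": [[0,0,0,0,0.08,0,0],[0,0,0,0,0,0,0],[0,0,0,0,0,0,0],[0,0,0,0,0,0,0],[0,0,0,0,0,0,0],[0,0,0,0,0,0,0],[0,0,0,0,0,0,0],[0,0,0,0,0,0,0]]}}

```text
time_s: 22.0
position: [0.5771, 0.0469, 0.0605]
tcp_rot: [[0.984, 0.178, 0.003], [0.178, -0.984, 0.008], [0.004, -0.007, -1.0]]
contact_force: [0.4, 2.1, 1.7]
grip_width: 0.179
```

Run:
```python
from h import *
go(.575,.0463,.057,-79.8);state()
```

```text
t 22.0 pos [0.5771 0.0469 0.0605] shift units total [-0.09  0.01  0.14] per row [-0.011  0.001  0.017]
turn units total [-0.08 -0.04  0.01] yaw now -79.76720718933589
{'time_s': 22.0, 'position': [0.577, 0.047, 0.06], 'tcp_rot': [[0.984, 0.178, 0.003], [0.178, -0.984, 0.008], [0.004, -0.007, -1.0]], 'contact_force': [0.388, 2.096, 1.71], 'moment': [-0.097, 0.112, 0.06], 'grip_width': 0.179, 'joint_pos': [-0.705, 0.851, 0.785, 1.875, -0.858, 0.791, -0.834]}
```

Force reverses symmetrically (+2.1 N at y=0.0469, -2.0 N at 0.0495), so the centre is at y≈0.048. Settle there.

{"fn": "apply_moves", "kwargs": {"commands": [[0,0,0,0,-0.07,0,0],[0,0,0,0,0,0,0],[0,0,0,0,0,0,0],[0,0,0,0,0,0,0],[0,0,0,0,0,0,0],[0,0,0,0,0,0,0],[0,0,0,0,0,0,0],[0,0,0,0,0,0,0]]}}

```text
time_s: 22.8
position: [0.5769, 0.0477, 0.0605]
tcp_rot: [[0.984, 0.177, 0.003], [0.177, -0.984, 0.006], [0.004, -0.006, -1.0]]
contact_force: [0.3, 1.1, 1.5]
grip_width: 0.179
```

Run:
```python
from h import *
state()
e=shot('side','s5')['color'][120:260,220:360]
cv2.imwrite('pics/c5.png',cv2.resize(np.clip(e[:,:,::-1]*1.6,0,255).astype(np.uint8),(560,560),interpolation=cv2.INTER_CUBIC))
```

```text
{'time_s': 22.8, 'position': [0.577, 0.048, 0.06], 'tcp_rot': [[0.984, 0.177, 0.003], [0.177, -0.984, 0.006], [0.004, -0.006, -1.0]], 'contact_force': [0.329, 1.076, 1.548], 'moment': [-0.19, 0.064, 0.049], 'grip_width': 0.179, 'joint_pos': [-0.708, 0.851, 0.786, 1.875, -0.857, 0.79, -0.837]}
```

View pics/c5.png

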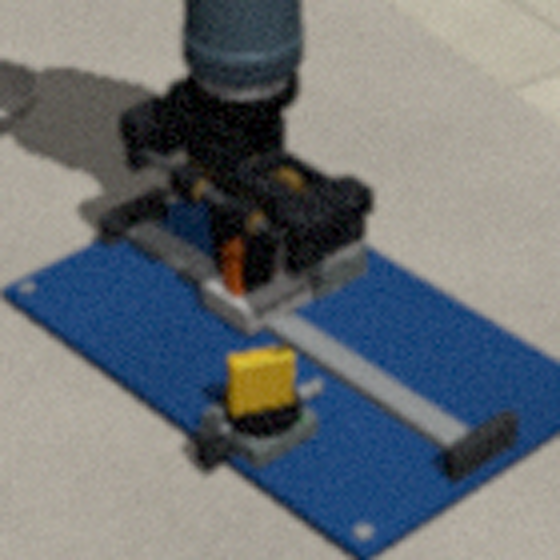

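The fin is held between the fingers at (233,265), the slide (235,305) sits beside the head, and the knob is still turned. Handing in.

```bash
python3 -c "
from cell import hand_in
print(hand_in())"
```

```text
the job is handed in; nothing more can be done
None
```

The job is handed in: the knob is unlocked, the slide sits in the notch, and the gripper is still holding the orange handle. `hand_in()` gives no verdict, so these are my own last readings.

- **Knob:** I turned it about 59° (1.04 rad) clockwise, past the 0.75 rad needed. The side view showed the bolt drawn back and the bar staying put.
- **Slide:** The first ridge stopped it until I tightened the grip from 25 to 45 N; then it popped over. In the notch it pushed back +2.1 N at y = 0.0469 m and -2.0 N at y = 0.0495 m, so I took the centre as y ≈ 0.048 m. It finished at y = 0.0477 m.
- **Grip:** The last state showed the jaws closed to about 16 mm, the thickness of the fin. The residual force along the rail was about 1 N.
- **What I could not check:** The arm hid the red line on the head, so I could not confirm the centring by eye. My first camera estimate of the centre was y ≈ 0.0463 m, about 1.4 mm from where the slide ended, inside the 3.5 mm limit.
- **Bystanders:** I moved nothing near the bottle, the beaker or the dish, but I took no closing picture of them.

The run took about 23 s of the 67 s allowed.

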